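# Refit the spring spindle in the roll holder

### The arm

A 6-joint arm with a two-finger parallel gripper is mounted at the origin on a cart in front of the work surface, level with it; the furniture and walls round the work are solid. World frame = base frame: x ahead of the robot, y to its left, z up, the work surface at z = 0. Lengths are in m, angles in rad, forces in N, time in s.
With the tool pointing down it reaches from about 0.35 to 0.975 m from the base axis. Payload 4.9 kg.
Tool frame: the origin (TCP) lies at the very end of the fingers, on their centre line; the grasp point (between the pads) lies 19 mm behind it (manip.grasp_offset is the distance from the TCP to the grasp point, in m); z points along the fingers, y is the line along which they close (so a half turn about z gives the same grasp; the last joint's range is limited). The gripper opens to 85 mm and grips with 20 to 120 N. Pads are 22 mm wide; open, the fingers measure 114 mm over their backs; the gripper's body (76 mm by 85 mm) begins 54 mm behind the grasp point. The pads swing forward as they close: fully open they stand 13 mm farther back than shut.
Start: joints at [1.031, 0.053, 1.613, -0, 1.476, -0.119], TCP at [0.255, 0.57, 0.231] pointing down, gripper open.
Joint ranges: [-3.01, 3.01], [-1.01, 2.22], [0.06, 2.58], [-1.02, 4.17], [0.09, 2.62], [-3.14, 3.14]. Speed limits (rad/s): [2.57, 2.57, 3.14, 3.14, 3.14, 3.14].

### API

Orientations are given as a unit quaternion [w, x, y, z].
In Python, from plant import manip, eyes, job_done, models gives the robot as it stands.
- The arm moves only by the tool servo_tool, never from a script. Its argument "motion" is one flat list of numbers, 5 for each row, row after row: the opening, from -1 (shut) to 1 (fully open), then the shift along the tool's x, y, z normalised to -1 to 1, where 1 is 120 mm, then the turn about the tool's z normalised to -1 to 1, where 1 is 45 degrees. A call has 1 to 5 rows; each row is the pose to reach, as a shift and turn from the pose commanded when the call began, along the tool's axes at that moment; what a row does not reach only later rows make up. A row lasts 1/8 s, in which the tool goes at most 62.5 mm and 10.7 degrees, less where a joint would pass 70% of its speed; a pose out of reach is approached as far as the arm can. A call with a number of a shift or a turn outside -1 to 1 is refused whole. A call with a gripper value outside its range is refused whole. The fingers move at their own pace and stop on an object; the grip force is fixed at half the most. Time passes only in rows, so rows that repeat a pose let the fingers close. It gives the time, the measured TCP pose, the force, the opening and the grip force at its end, in the units of the state.
- manip.state(): the state, without advancing time (a new reading comes with each control period).
- eyes.grab_frame(name): name is "scene" or "top"; returns (picture, depth): 384x512x3 uint8, red, green, blue; 384x512 float32, m along the optical axis (not along the pixel's ray), 0 where there is no reading.
- eyes.camera_params(name): a dict with "fov_y" (degrees; the focal length in pixels is half the picture's height over the tangent of half this angle, whatever the lens; pixels are square), "cx", "cy" (the principal point, pixels), "pose" (4x4, takes a point from camera to world coordinates). Camera axes: x right, y up, looking along -z (the intrinsics and any distortion apply to the point x, -y, -z); pixel columns grow to the right and rows downward; lengths in m; the calibration is good to about 2 mm. A picture is of the moment at which its call begins. camera_params takes no time and is no camera call.
- job_done(): hands the job in; it is judged then, once.
Trained networks look in the newest picture that a camera, given by its name, has taken for a name from the list of things; names that differ only in an ending like _2 or _b are one class to them, and where a whole thing is asked for, a point or a joint stands for the part that bears it (a point fixed in the world has none). Each returns a list of dicts, best first, with "p" (0 to 1); they miss things now and then, are a little off and sometimes report something else, mostly with a low value. They report only what shows in the picture. A call takes as long as a camera call. They do not tell look-alikes from the thing itself.
- models.regions_of(camera, label): "mask" (384x512 bool, what is visible of it) and "pixel" ([column, row] in pixels, amid what is visible of it).
The state is a dict: "time": time; "joint_pos": joint angles; "joint_vel": joint speeds; "joint_efforts": joint torques, N m; "tool_pos": TCP position; "tool_rot": TCP orientation; "contact_force": force on the tool from outside, world axes, zero at the start; "ft_torque": the same for the moment, N m; "gripper_width": opening from 0.0 (shut) to 1.0 (fully open); "grasp_force": force on a finger pad.
Only numpy, scipy, OpenCV 4.12 (cv2) and the standard library are available. Lean on these libraries where they do the work, as an engineer would, in place of code of your own. Each camera call takes 0.05 s, during which the arm holds its last target. There are 200 camera calls.

### The job

Put the spring-loaded spindle back into the roll holder: press its sprung end into one end cup until the other end slips in between the cheeks, bring it level and let it spring into the other cup, then let go. Either way round will do; only one end of the spindle springs and the two look alike, so feel which it is, and do not ram or force it. Leave the tin, the timer and the tumbler where they stand.

Things in the scene. Friction and masses are not known exactly. Their poses are not given: they have to be found in the camera images.
- spindle_mid (a point): Centre of the loose spindle, x along it: wooden barrel 34 mm in diameter, 110 mm long, with a round-ended steel nose 16 mm thick and 32 mm long on each end; 174 mm and 0.17 kg in all. One nose slides in up to 24 mm on a spring (3 N to start, 10 N at 20 mm), the other is solid: it does not give at 12 N. They look alike; which is which is not told.
- holder_mid (a point): Point of the fixed wooden roll holder midway between its two end cups, on their common axis, 70 mm above the worktop; y along the cup axis, z up. Base board 84 x 206 x 12 mm, a cheek at each end. The cups' mouths are 150 mm apart (y = -75 and +75 mm); cheeks and cups end 20 mm above the cup axis. Open above, in front and behind.
- cup_left (a point): Mouth centre of the end cup at the holder's +y cheek: a square brass plate 44 x 36 mm with a blind round hole 22 mm in diameter and 8 mm deep, running along y, mouth slightly chamfered. The seated spindle is held 8 mm compressed.
- cup_right (a point): Mouth centre of the same kind of end cup at the -y cheek.
- rest: Fixed wooden rest for the spindle: board 116 x 72 x 8 mm on the worktop with two 12 mm wide V saddles, 88 mm apart, under the barrel's ends. Origin at its underside, x along the spindle, whose centre lies 44 mm above the origin. The middle 70 mm of the barrel is free to grasp from above.
- tin: Bystander: small round red tea tin, 58 mm in diameter, 72 mm high. Origin at its underside.
- timer: Bystander: round cream kitchen timer, 68 mm in diameter, 48 mm high. Origin at its underside.
- tumbler: Bystander: clear glass tumbler, 60 mm in diameter, 127 mm high. Origin at its underside.
There are look-alikes about, which are no part of the job. What is shaped like the part that bears spindle_mid but green or yellow is not meant.

How it is judged:
At the end, for the whole second after the job is handed in: The spindle hangs at rest between the two end cups with a nose in each, either way round: its centre within 6 mm of the cup axis crosswise (6 mm below to 5 mm above it), within 8 mm of the middle along it, its axis within 0.06 rad of the cup axis (x of spindle_mid in the frame of holder_mid between -0.006 and 0.006 m and y of spindle_mid in the frame of holder_mid between -0.008 and 0.008 m and z of spindle_mid in the frame of holder_mid between -0.006 and 0.005 m and angle between the x axis of spindle_mid and the y axis of holder_mid, either way round below 0.06 rad and linear speed of spindle below 0.02 m/s); the robot touches nothing.
It fails at once if the spindle is rammed against the holder with more than 50 N (contact force between spindle and holder above 50 N).
It fails at once if a bystander is shifted by more than 30 mm or tipped (distance of any of tin, timer, tumbler from where it was at the start of the episode above 0.03 m or angle between any of tin, timer, tumbler's own z axis and vertical above 0.5 rad).
It also fails if it takes over 51 s, if anything falls off the work surface, if the arm or the gripper's body presses on something with over 40 N, if the wrist force passes 120 N, or if a joint passes its speed limit or range.

## Working session

There is one attempt and no reset: what is moved stays moved. The work goes in short steps, Python scripts to look and compute and a tool call to move; the robot and the scene stay as the last step left them, time stands still between calls to the robot, and variables do not carry over. Pictures are saved under pics/ and viewed, at most 12 in all, crops included, and the job is handed in when it is done.

Besides the shell and the picture viewer there is one more tool, called in YAML: its name, and indented under it one key for each argument. servo_tool: Moves the arm, as the interface text tells. Its arguments: {"type":"object","properties":{"motion":{"type":"array","items":{"type":"number","minimum":-1,"maximum":1}}},"required":["motion"]}

```bash
mkdir -p pics
cat > h.py <<'E'
import numpy as np,cv2
from plant import manip,eyes,job_done,models
def grab(n):
    return eyes.grab_frame(n)
def cloud(n,d):
    p=eyes.camera_params(n);f=192/np.tan(np.radians(p["fov_y"])/2)
    v,u=np.mgrid[:384,:512]
    P=np.stack([(u-p["cx"])/f*d,-(v-p["cy"])/f*d,-d,np.ones_like(d)],-1)
    return (P@np.array(p["pose"]).T)[...,:3]
def save(n,im,s=1):
    cv2.imwrite("pics/"+n,cv2.resize(im[...,::-1],None,fx=s,fy=s,interpolation=cv2.INTER_CUBIC))
E
python3 - <<'E'
from h import *
ims=[]
for n in("scene","top"):
    im,d=grab(n);ims.append(im);C=cloud(n,d);print(n,{k:(v if k!='pose' else np.round(v,2).tolist()) for k,v in eyes.camera_params(n).items()})
    for l in("spindle_mid","holder_mid","rest","tin","timer","tumbler"):
        for r in models.regions_of(n,l)[:4]:
            m=r["mask"]&(d>0);Q=C[m]
            print(l,round(r["p"],2),np.round(r["pixel"]),m.sum(),np.round(np.median(Q,0),3) if len(Q) else'',np.round(np.percentile(Q,[2,98],axis=0),3).tolist() if len(Q) else '',im[m].mean(0).round() if len(Q) else '')
    save(n+"0.png",im,1.5)
print(manip.state())
E
```

```text
scene {'fov_y': 51.62784753522245, 'cx': 257.4216315092206, 'cy': 197.14446539711065, 'pose': [[0.44, 0.44, -0.79, -0.46], [-0.9, 0.21, -0.38, -0.45], [-0.0, 0.87, 0.49, 0.7], [0.0, 0.0, 0.0, 1.0]]}
spindle_mid 0.82 [168. 200.] 257 [0.468 0.34  0.025] [[0.418, 0.307, 0.002], [0.516, 0.394, 0.033]] [186. 167.  28.]
spindle_mid 0.72 [232. 237.] 449 [0.396 0.049 0.023] [[0.369, -0.013, 0.004], [0.43, 0.114, 0.033]] [ 50. 125.  62.]
spindle_mid 0.55 [212. 196.] 281 [0.511 0.192 0.051] [[0.448, 0.182, 0.033], [0.592, 0.211, 0.06]] [132.  94.  62.]
holder_mid 0.91 [316. 234.] 1732 [ 0.487 -0.173  0.011] [[0.461, -0.268, -0.002], [0.561, -0.073, 0.088]] [154. 108.  66.]
rest 0.93 [217. 212.] 306 [0.507 0.187 0.006] [[0.467, 0.164, 0.001], [0.574, 0.227, 0.034]] [151. 119.  78.]
tin 0.85 [288. 195.] 360 [ 0.646 -0.026  0.049] [[0.632, -0.05, -0.002], [0.732, 0.005, 0.072]] [105.  64.  51.]
tin 0.2 [367. 205.] 781 [ 0.641 -0.288  0.077] [[0.631, -0.314, -0.0], [0.691, -0.258, 0.124]] [167. 169. 157.]
timer 0.52 [201. 182.] 239 [0.652 0.329 0.023] [[0.632, 0.308, -0.003], [0.719, 0.364, 0.046]
[... 1386 characters left out ...]
7, 'joint_pos': array([ 1.03099553e+00,  5.26541446e-02,  1.61288446e+00, -2.00427435e-05,
        1.47597639e+00, -1.18990322e-01]), 'joint_vel': array([-0.00153095,  0.00209362, -0.00113976, -0.00131327,  0.00040424,
       -0.00066307]), 'joint_efforts': array([ 1.16735246e-03, -3.93554878e+01, -3.70367324e+01, -6.77056209e-05,
        5.70171160e-04,  1.12085633e-05]), 'tool_pos': array([0.25530889, 0.57046909, 0.23134133]), 'tool_rot': array([2.20005141e-05, 2.08855291e-01, 9.77946556e-01, 3.35156051e-05]), 'contact_force': array([-0.56943307, -0.72916936,  0.69728884]), 'ft_torque': array([-0.03308808, -0.04101939,  0.0830557 ]), 'grasp_force': 0.0, 'gripper_width': 0.9965768283896465}
```

View pics/top0.png

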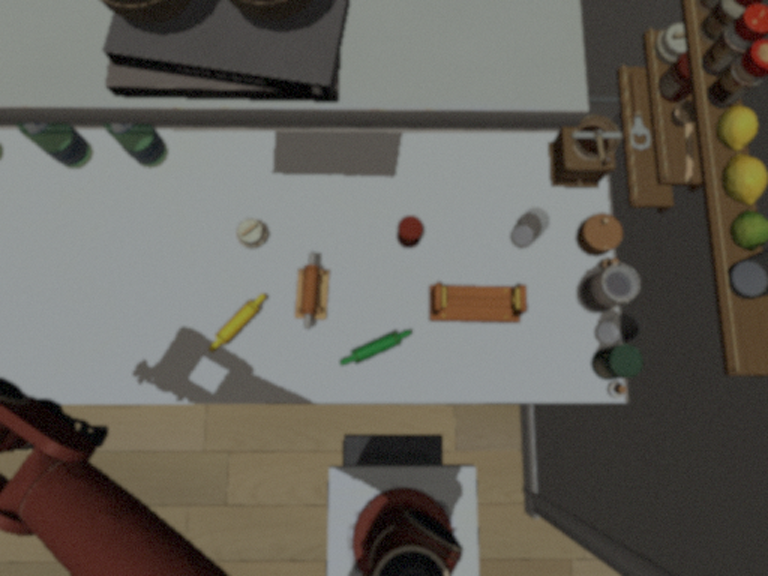

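Run:
```python
from h import *
for n in("scene","top"):
    im,d=grab(n);C=cloud(n,d)
    r=[r for r in models.regions_of(n,"spindle_mid") if abs(np.median(C[r["mask"]&(d>0)],0)[1]-.2)<.03]
    if r:
        m=r[0]["mask"]&(d>0);Q=C[m];Q=Q[Q[:,2]>.035]
        w=Q[:,:2];c=w.mean(0);a=np.linalg.svd(w-c)[2][0];a*=np.sign(a[0]);t=(w-c)@a;b=(w-c)@[-a[1],a[0]]
        print(n,'spindle c',c,'ax',a,np.degrees(np.arctan2(a[1],a[0])),'along',np.percentile(t,[0,1,99,100]),'across',np.percentile(b,[1,99]),'zmax',np.percentile(Q[:,2],[90,98]))
        top=Q[Q[:,2]>.057];print(' ridge',top.mean(0),len(top))
    # holder: two cheeks
    X,Y,Z=C[...,0],C[...,1],C[...,2]
    R=(d>0)&(X>.42)&(X<.6)&(Y>-.3)&(Y<-.04)
    B=R&(Z>.006)&(Z<.018)
    rect=cv2.minAreaRect(C[B][:,:2].astype(np.float32)*1000);print(n,'board',rect,B.sum())
    T=R&(Z>.082)&(Z<.098)
    for s in(-1,1):
        q=C[T&((Y+.17)*s>0)]
        if len(q):print(' cheek',s,len(q),q.mean(0).round(4),cv2.minAreaRect(q[:,:2].astype(np.float32)*1000),np.percentile(q,[3,97],axis=0).round(3).tolist())
    if n=="top": save("crop1.png",im[140:260,130:370],3)
```

```text
scene spindle c [0.51632747 0.19253277] ax [ 0.99665627 -0.0817085 ] -4.686777083870891 along [-0.07485551 -0.07196295  0.08190181  0.08903601] across [-0.01001948  0.01647159] zmax [0.05868683 0.06023347]
 ridge [0.52101323 0.19801519 0.0587611 ] 58
scene board ((502.5784912109375, -168.91415405273438), (205.4441375732422, 89.49664306640625), 89.55320739746094) 993
 cheek -1 98 [ 0.4977 -0.2562  0.0869] ((500.37933349609375, -255.231689453125), (23.80816078186035, 59.099552154541016), 89.26595306396484) [[0.472, -0.267, 0.084], [0.526, -0.244, 0.09]]
 cheek 1 87 [ 0.501  -0.0822  0.0865] ((504.1962585449219, -81.52082061767578), (24.890287399291992, 57.59447479248047), 88.20243835449219) [[0.476, -0.093, 0.083], [0.53, -0.071, 0.09]]
top spindle c [0.52754295 0.20311376] ax [ 0.998643   -0.05207834] -2.985219709969303 along [-0.08482454 -0.08124113  0.08020794  0.08413543] across [-0.01500518  0.0169985 ] zmax [0.06089476 0.06321061]
 ridge [0.52331042 0.2041771  0.05969875] 172
top board ((512.5377807617188, -161.72091674804688), (218.2740020751953, 154.669921875), 84.561767578125) 1164
 cheek -1 132 [ 0.5015 -0.2508  0.0878] ((500.86822509765625, -250.31312561035156), (23.1297664642334, 58.441490173339844), 86.66780090332031) [[0.474, -0.262, 0.083], [0.528, -0.239, 0.092]]
 cheek 1 133 [ 0.5037 -0.0764  0.0879] ((503.4246520996094, -77.34902954101562), (23.027856826782227, 59.05384826660156), 88.81249237060547) [[0.477, -0.089, 0.084], [0.529, -0.066, 0.092]]
```

View pics/crop1.png

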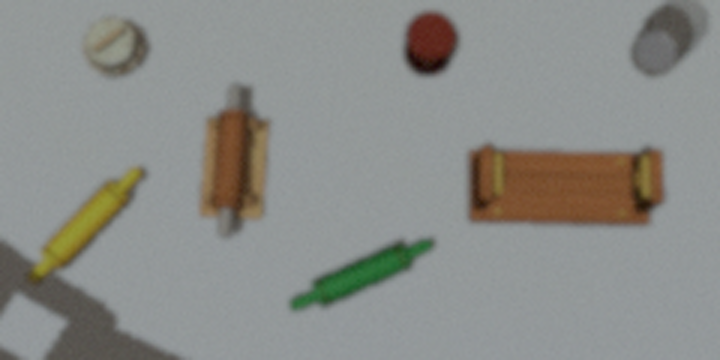

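Look-alikes in the top picture: yellow spindle at (156,216), green at (251,231), and wooden with steel noses on the rest at (206,190). The crop confirms the wooden one is the spindle to use. The holder is at (320,204), with brass cups at y ≈ -0.09 and -0.24.

servo_tool:
  motion: [1, -0.45, -0.25, 0.1, -0.1, 1, -0.9, -0.5, 0.2, -0.2, 1, -1, -0.58, 0.25, -0.25]

```text
time: 1.27
tool_pos: [0.3378, 0.4554, 0.2005]
tool_rot: [-0.0, 0.113, 0.994, -0.001]
contact_force: [-0.2, 0.2, -0.1]
gripper_width: 0.998
grasp_force: 0.0
```

```bash
cat >> h.py <<'E'
def togo(x,y,z,yaw):
    "yaw: world angle (deg) of tool y axis"
    from scipy.spatial.transform import Rotation as R
    s=manip.state();q=s["tool_rot"];M=R.from_quat([q[1],q[2],q[3],q[0]]).as_matrix()
    p=s["tool_pos"];d=M.T@(np.array([x,y,z])-p)/.12
    a=np.degrees(np.arctan2(M[1,1],M[0,1]));t=-((yaw-a+180)%360-180)/45
    print('t',s["time"],'tcp',p.round(4),'yaw',round(a,1),'F',s["contact_force"].round(1),'T',s["ft_torque"].round(2),'w',round(s["gripper_width"],3),'g',round(float(s["grasp_force"]),1),'units',d.round(3),round(t,3),'j6',s["joint_pos"][5].round(2))
E
python3 -c "
from h import *
togo(.522,.2,.13,86.5)"
```

```text
t 1.275 tcp [0.3378 0.4554 0.2005] yaw 77.0 F [-0.2  0.2 -0.1] T [ 0.05 -0.03  0.02] w 0.998 g 0.0 units [-1.973 -1.73   0.589] -0.21 j6 -0.54
```

servo_tool:
  motion: [1, -0.4, -0.35, 0.1, -0.07, 1, -0.8, -0.7, 0.2, -0.15, 1, -1, -0.87, 0.29, -0.21, 1, -1, -0.87, 0.29, -0.21]

```text
time: 1.78
tool_pos: [0.4308, 0.3273, 0.1654]
tool_rot: [-0.001, 0.032, 0.999, -0.001]
contact_force: [-0.2, 1.1, -0.9]
gripper_width: 1.0
grasp_force: 0.0
```

```bash
python3 -c "
from h import *
togo(.522,.2,.13,86.5)"
```

```text
t 1.775 tcp [0.4308 0.3273 0.1654] yaw 86.4 F [-0.2  1.1 -0.9] T [-0.04  0.03  0.  ] w 1.0 g 0.0 units [-0.826 -1.01   0.295] -0.003 j6 -0.99
```

servo_tool:
  motion: [1, -0.4, -0.5, 0.15, 0, 1, -0.8, -0.95, 0.3, 0, 1, -0.82, -1, 0.3, 0, 1, -0.82, -1, 0.3, 0]

```text
time: 2.28
tool_pos: [0.5218, 0.203, 0.1303]
tool_rot: [-0.0, 0.031, 1.0, 0.0]
contact_force: [0.1, 0.2, -0.4]
gripper_width: 1.001
grasp_force: 0.0
```

Run:
```python
from h import *
togo(.522,.2,.025,86.5)
im,d=grab("top");save("c2.png",im[140:250,150:290],5)
```

```text
t 2.275 tcp [0.5218 0.203  0.1303] yaw 86.4 F [ 0.1  0.2 -0.4] T [0.02 0.01 0.  ] w 1.001 g 0.0 units [-0.004 -0.025  0.877] -0.002 j6 -1.27
```

View pics/c2.png

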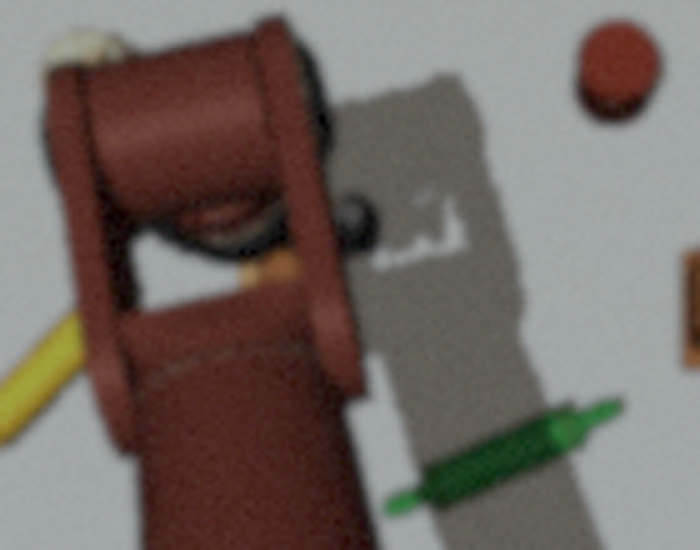

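The arm hides the rest from above; opening leaves about 25 mm margin each side, so I descend and close.

servo_tool:
  motion: [1, 0, -0.02, 0.4, 0, 1, 0, -0.02, 0.7, 0, 1, 0, -0.02, 0.87, 0, 1, 0, -0.02, 0.87, 0, 1, 0, -0.02, 0.87, 0]

```text
time: 2.95
tool_pos: [0.5223, 0.2023, 0.0279]
tool_rot: [0.001, 0.029, 1.0, 0.0]
contact_force: [-0.2, -0.7, -0.0]
gripper_width: 0.998
grasp_force: 0.0
```

servo_tool:
  motion: [0, 0, 0, 0, 0, -0.3, 0, 0, 0, 0, -1, 0, 0, 0, 0, -1, 0, 0, 0, 0, -1, 0, 0, 0, 0]

```text
time: 3.58
tool_pos: [0.522, 0.2037, 0.0276]
tool_rot: [0.001, 0.03, 1.0, 0.003]
contact_force: [-1.9, 7.9, 3.2]
gripper_width: 0.378
grasp_force: 59.2
```

Run:
```python
from h import *
togo(.522,.2,.025,86.5)
im,d=grab("scene");save("c3.png",im[130:260,130:290],4)
```

```text
t 3.575 tcp [0.522  0.2037 0.0276] yaw 86.6 F [-1.9  7.9  3.2] T [1.18 0.12 0.05] w 0.378 g 59.2 units [-0.002 -0.031  0.022] 0.001 j6 -1.28
```

View pics/c3.png

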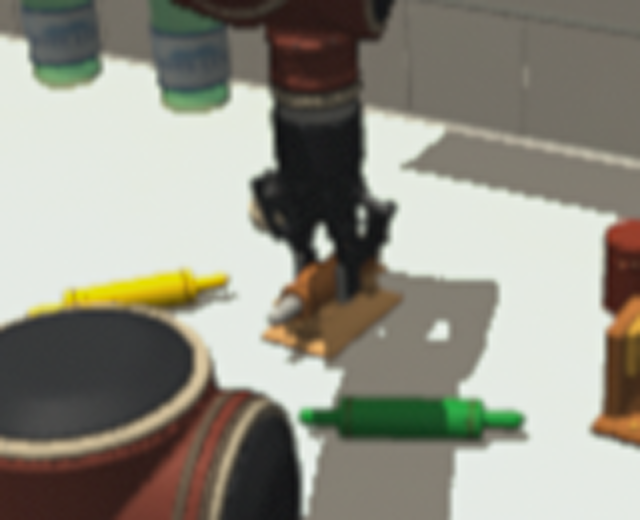

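Held (opening 32 mm). Lifting and carrying to the holder, turning on the way.

servo_tool:
  motion: [-1, 0, 0, -0.1, 0, -1, 0, 0, -0.5, 0, -1, 0, 0, -0.9, 0, -1, 0, 0, -0.9, 0]

```text
time: 4.12
tool_pos: [0.5244, 0.2018, 0.14]
tool_rot: [0.005, 0.03, 1.0, 0.001]
contact_force: [0.8, -0.9, -1.6]
gripper_width: 0.379
grasp_force: 59.8
```

```bash
python3 -c "
from h import *
togo(.47,-.14,.13,17.2)"
```

```text
t 4.125 tcp [0.5244 0.2018 0.14  ] yaw 86.6 F [ 0.8 -0.9 -1.6] T [ 0.04 -0.03  0.02] w 0.379 g 59.8 units [ 0.283 -2.871  0.073] 1.542 j6 -1.28
```

servo_tool:
  motion: [-1, 0.1, -0.45, 0, 0.2, -1, 0.2, -0.9, 0, 0.4, -1, 0.28, -1, 0.05, 0.6, -1, 0.28, -1, 0.05, 0.75, -1, 0.28, -1, 0.05, 0.75]

```text
time: 4.75
tool_pos: [0.4794, 0.0831, 0.1268]
tool_rot: [-0.001, 0.318, 0.948, -0.001]
contact_force: [-0.3, -0.3, -2.3]
gripper_width: 0.381
grasp_force: 60.3
```

```bash
python3 -c "
from h import *
togo(.47,-.14,.13,17.2)"
```

```text
t 4.75 tcp [0.4794 0.0831 0.1268] yaw 52.9 F [-0.3 -0.3 -2.3] T [0.   0.04 0.  ] w 0.381 g 60.3 units [-1.06  -1.53  -0.026] 0.793 j6 -0.9
```

servo_tool:
  motion: [-1, -0.3, -0.4, -0.03, 0.2, -1, -0.6, -0.8, -0.03, 0.4, -1, -0.7, -1, -0.03, 0.6, -1, -0.7, -1, -0.03, 0.79, -1, -0.7, -1, -0.03, 0.79]

```text
time: 5.38
tool_pos: [0.4746, -0.0629, 0.1312]
tool_rot: [-0.0, 0.592, 0.806, -0.0]
contact_force: [1.0, 0.3, -1.2]
gripper_width: 0.379
grasp_force: 60.4
```

```bash
python3 -c "
from h import *
togo(.477,-.14,.13,17.2)"
```

```text
t 5.375 tcp [ 0.4746 -0.0629  0.1312] yaw 17.5 F [ 1.   0.3 -1.2] T [0.02 0.04 0.01] w 0.379 g 60.4 units [-0.619 -0.173  0.01 ] 0.006 j6 -0.59
```

Move over the start spot, then look from both cameras before lowering.

servo_tool:
  motion: [-1, -0.4, -0.11, 0, 0, -1, -0.62, -0.17, 0, 0, -1, -0.62, -0.17, 0, 0, -1, -0.62, -0.17, 0, 0]

```text
time: 5.88
tool_pos: [0.4774, -0.139, 0.1313]
tool_rot: [-0.001, 0.592, 0.806, 0.0]
contact_force: [0.3, 0.7, -2.1]
gripper_width: 0.38
grasp_force: 60.4
```

Run:
```python
from h import *
togo(.477,-.14,.0536,17.2)
for n in("scene","top"):
    im,d=grab(n);C=cloud(n,d);X,Y,Z=C[...,0],C[...,1],C[...,2]
    for r in models.regions_of(n,"spindle_mid"):
        m=r["mask"]&(d>0);Q=C[m]
        if not len(Q) or np.median(Q[:,2])<.1: continue
        w=Q[:,:2];lo=Q[Q[:,1]<np.percentile(Q[:,1],3)];hi=Q[Q[:,1]>np.percentile(Q[:,1],97)]
        print(n,round(r["p"],2),len(Q),'ends',lo.mean(0).round(4),hi.mean(0).round(4),'ext',Q[:,1].min(),Q[:,1].max())
    T=(d>0)&(X>.42)&(X<.6)&(Z>.082)&(Z<.098)
    for s in(-1,1):
        q=C[T&((Y+.165)*s>.05)&(abs(Y+.165)<.12)]
        if len(q): print(' cheek',len(q),q.mean(0).round(4),np.percentile(q,[3,97],axis=0).round(3).tolist())
    save(n+"4.png",im[120:290,220:400],4) if n=="scene" else save(n+"4.png",im[130:270,220:400],4)
```

```text
t 5.875 tcp [ 0.4774 -0.139   0.1313] yaw 17.4 F [ 0.3  0.7 -2.1] T [-0.01  0.01  0.02] w 0.38 g 60.4 units [-0.008 -0.005  0.648] 0.005 j6 -0.74
scene 0.74 488 ends [ 0.4998 -0.2262  0.1485] [ 0.5932 -0.0202  0.0668] ext -0.22962276130275014 0.03946667139233234
 cheek 104 [ 0.4979 -0.2567  0.0865] [[0.472, -0.267, 0.083], [0.527, -0.244, 0.09]]
 cheek 82 [ 0.5011 -0.0825  0.0863] [[0.477, -0.093, 0.083], [0.528, -0.071, 0.09]]
 cheek 132 [ 0.5038 -0.0764  0.0882] [[0.477, -0.088, 0.084], [0.53, -0.066, 0.093]]
```

View pics/scene4.png

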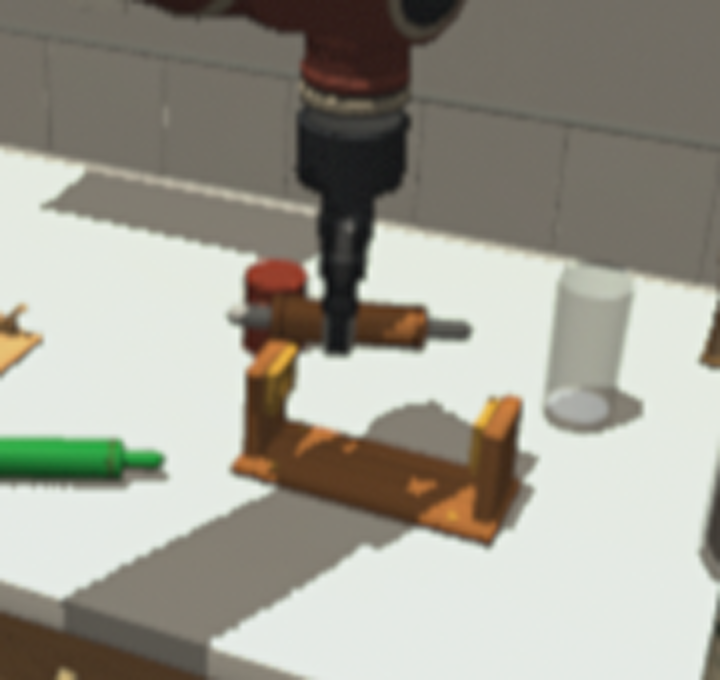

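View pics/top4.png

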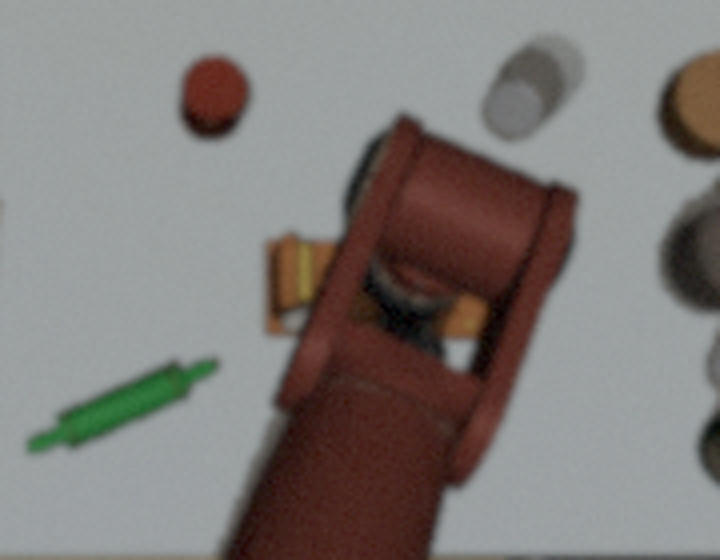

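The scene view shows the spindle level in the grip. Its -y nose is at crop (465,330), about 14 mm short of the -y cup plane, and the +y nose is in front of the +y cheek. Lowering to cup height.

servo_tool:
  motion: [-1, 0, 0, 0.2, 0, -1, 0, 0, 0.4, 0, -1, 0, 0, 0.6, 0, -1, 0, 0, 0.645, 0, -1, 0, 0, 0.645, 0]

```text
time: 6.7
tool_pos: [0.4776, -0.1396, 0.0545]
tool_rot: [-0.0, 0.593, 0.806, -0.0]
contact_force: [-0.6, 0.2, -1.4]
gripper_width: 0.382
grasp_force: 60.4
```

Run:
```python
from h import *
togo(.477,-.148,.0536,17.2)
n="scene"
im,d=grab(n);C=cloud(n,d);X,Y,Z=C[...,0],C[...,1],C[...,2]
# steel nose pixels: grey, above table near cups
g=(d>0)&(Z>.05)&(Z<.09)&(X>.42)&(X<.56)&(im.max(-1).astype(int)-im.min(-1)<25)
for s in(-1,1):
    q=C[g&((Y+.165)*s>.03)&(abs(Y+.165)<.14)]
    if len(q):print(s,len(q),q.mean(0).round(4),np.percentile(q,[0,3,97,100],axis=0).round(3).tolist())
save("scene5.png",im[150:270,250:370],6)
```

```text
t 6.7 tcp [ 0.4776 -0.1396  0.0545] yaw 17.3 F [-0.6  0.2 -1.4] T [ 0.01 -0.01 -0.03] w 0.382 g 60.4 units [-0.065 -0.026  0.008] 0.003 j6 -0.74
-1 79 [ 0.4985 -0.2238  0.071 ] [[0.477, -0.268, 0.051], [0.48, -0.268, 0.056], [0.524, -0.201, 0.08], [0.527, -0.196, 0.086]]
1 68 [ 0.4607 -0.083   0.0725] [[0.446, -0.115, 0.062], [0.446, -0.096, 0.065], [0.522, -0.069, 0.082], [0.529, -0.067, 0.083]]
```

View pics/scene5.png

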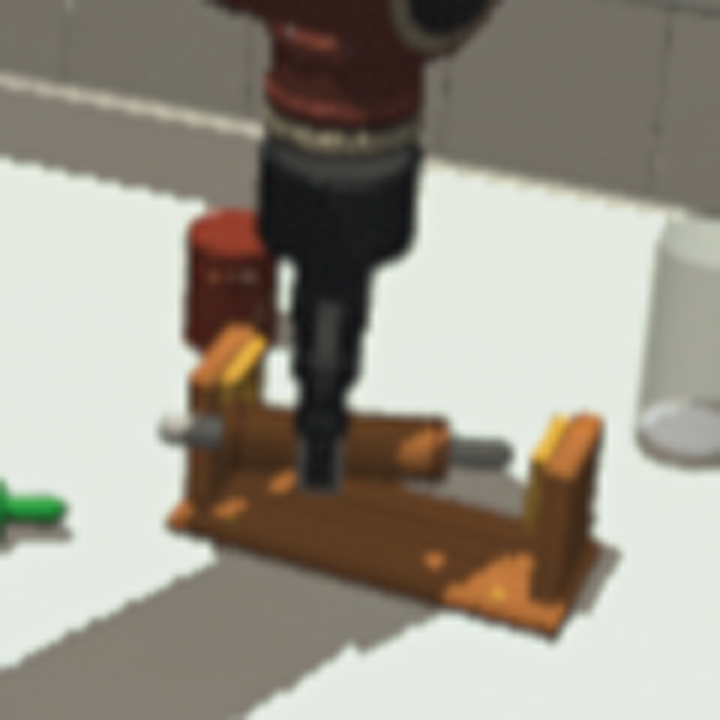

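Nothing is touching. The -y nose tip is at crop (510,453), short of the cup by ~13 mm, and the +y nose at (165,430) is in front of its cheek. Advancing gently to feel for contact.

servo_tool:
  motion: [-1, -0.03, -0.018, 0.007, 0, -1, -0.059, -0.036, 0.007, 0, -1, -0.059, -0.036, 0.007, 0]

```text
time: 7.12
tool_pos: [0.4757, -0.1485, 0.054]
tool_rot: [0.0, 0.593, 0.805, 0.0]
contact_force: [-0.7, 0.4, -2.0]
gripper_width: 0.376
grasp_force: 60.4
```

servo_tool:
  motion: [-1, -0.016, -0.005, 0, 0, -1, -0.032, -0.01, 0, 0, -1, -0.032, -0.01, 0, 0]

```text
time: 7.5
tool_pos: [0.4755, -0.1521, 0.0535]
tool_rot: [-0.0, 0.593, 0.805, 0.0]
contact_force: [-0.6, 0.4, -1.7]
gripper_width: 0.381
grasp_force: 60.4
```

servo_tool:
  motion: [-1, -0.016, -0.005, 0, 0, -1, -0.032, -0.01, 0, 0, -1, -0.032, -0.01, 0, 0]

```text
time: 7.88
tool_pos: [0.4755, -0.1561, 0.0535]
tool_rot: [0.0, 0.593, 0.805, -0.0]
contact_force: [0.5, -0.0, -1.5]
gripper_width: 0.38
grasp_force: 60.4
```

servo_tool:
  motion: [-1, -0.012, -0.004, 0, 0, -1, -0.024, -0.008, 0, 0, -1, -0.024, -0.008, 0, 0]

```text
time: 8.25
tool_pos: [0.4754, -0.1591, 0.0535]
tool_rot: [0.0, 0.593, 0.805, -0.0]
contact_force: [0.0, 0.3, -2.1]
gripper_width: 0.381
grasp_force: 60.4
```

servo_tool:
  motion: [-1, -0.008, -0.0025, 0, 0, -1, -0.016, -0.005, 0, 0, -1, -0.016, -0.005, 0, 0]

```text
time: 8.62
tool_pos: [0.4752, -0.1597, 0.0531]
tool_rot: [-0.001, 0.593, 0.805, 0.001]
contact_force: [-0.1, 6.0, -0.5]
gripper_width: 0.378
grasp_force: 60.6
```

servo_tool:
  motion: [-1, -0.008, -0.0025, 0, 0, -1, -0.016, -0.005, 0, 0, -1, -0.016, -0.005, 0, 0]

```text
time: 9.0
tool_pos: [0.4749, -0.16, 0.0527]
tool_rot: [-0.003, 0.592, 0.806, 0.002]
contact_force: [1.2, 12.0, 0.5]
gripper_width: 0.379
grasp_force: 60.9
```

servo_tool:
  motion: [-1, -0.008, -0.0025, 0, 0, -1, -0.016, -0.005, 0, 0, -1, -0.016, -0.005, 0, 0]

```text
time: 9.38
tool_pos: [0.4746, -0.1602, 0.0523]
tool_rot: [-0.004, 0.592, 0.806, 0.003]
contact_force: [-0.4, 18.2, 1.7]
gripper_width: 0.378
grasp_force: 61.2
```

Contact at TCP y ≈ -0.159. Force climbed to 18 N while the TCP moved only 0.6 mm, so the -y nose is the solid one and the sprung nose is at +y. I'll back off, lift and mirror into the +y cup.

servo_tool:
  motion: [-1, 0.06, 0.02, 0, 0, -1, 0.13, 0.04, 0, 0, -1, 0.13, 0.04, -0.25, 0, -1, 0.13, 0.04, -0.48, 0, -1, 0.13, 0.04, -0.48, 0]

```text
time: 10.0
tool_pos: [0.4773, -0.1498, 0.1139]
tool_rot: [0.003, 0.593, 0.805, 0.0]
contact_force: [0.6, -0.2, -1.6]
gripper_width: 0.379
grasp_force: 60.5
```

servo_tool:
  motion: [-1, -0.1, -0.03, 0, 0.2, -1, -0.2, -0.06, 0, 0.4, -1, -0.25, -0.08, 0, 0.6, -1, -0.25, -0.08, 0, 0.77, -1, -0.25, -0.08, 0, 0.77]

```text
time: 10.62
tool_pos: [0.4743, -0.18, 0.1094]
tool_rot: [-0.001, 0.805, 0.593, -0.001]
contact_force: [0.8, -0.8, -2.2]
gripper_width: 0.373
grasp_force: 60.5
```

Run:
```python
from h import *
togo(.479,-.184,.0536,-17.2)
```

```text
t 10.625 tcp [ 0.4743 -0.18    0.1094] yaw -17.3 F [ 0.8 -0.8 -2.2] T [-0.01  0.08 -0.03] w 0.373 g 60.5 units [-0.02   0.049  0.465] -0.002 j6 -0.21
```

servo_tool:
  motion: [-1, -0.02, 0.05, 0, 0, -1, -0.02, 0.05, 0.2, 0, -1, -0.02, 0.05, 0.4, 0, -1, -0.02, 0.05, 0.465, 0, -1, -0.02, 0.05, 0.465, 0]

```text
time: 11.25
tool_pos: [0.48, -0.1842, 0.0549]
tool_rot: [-0.0, 0.806, 0.593, -0.0]
contact_force: [0.6, -0.8, -1.9]
gripper_width: 0.377
grasp_force: 60.5
```

Run:
```python
from h import *
togo(.479,-.170,.0536,-17.2)
n="scene"
im,d=grab(n);C=cloud(n,d)
save("scene6.png",im[150:270,250:370],6)
```

```text
t 11.25 tcp [ 0.48   -0.1842  0.0549] yaw -17.3 F [ 0.6 -0.8 -1.9] T [0.02 0.01 0.03] w 0.377 g 60.5 units [ 0.111 -0.043  0.011] -0.003 j6 -0.21
```

View pics/scene6.png

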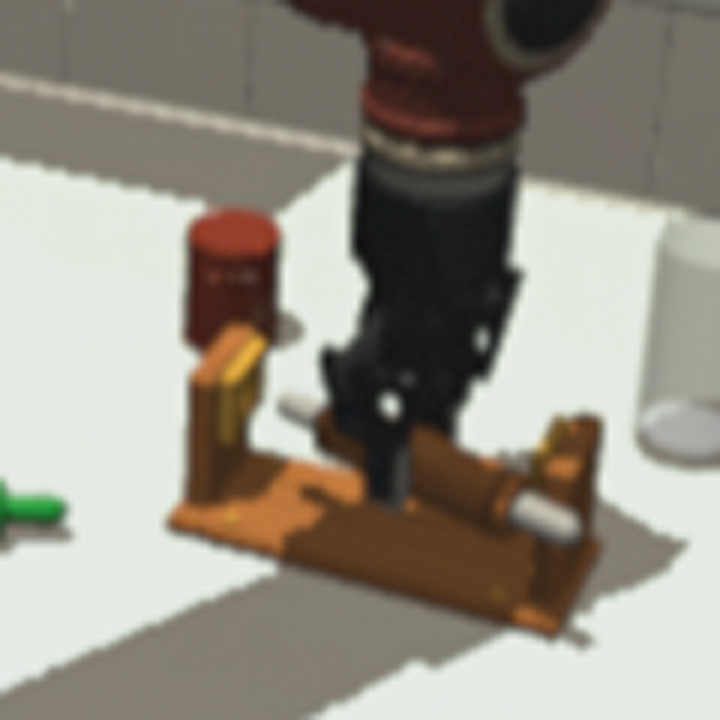

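The solid -y nose at (560,525) is in front of its cheek. The sprung nose at (285,405) points at the +y cup. Advancing +y.

servo_tool:
  motion: [-1, 0.04, -0.012, 0.01, 0, -1, 0.08, -0.025, 0.01, 0, -1, 0.08, -0.025, 0.01, 0]

```text
time: 11.68
tool_pos: [0.4803, -0.1739, 0.0545]
tool_rot: [0.0, 0.806, 0.593, 0.0]
contact_force: [0.7, -0.0, -1.8]
gripper_width: 0.378
grasp_force: 60.5
```

servo_tool:
  motion: [-1, 0.016, -0.005, 0, 0, -1, 0.032, -0.01, 0, 0, -1, 0.032, -0.01, 0, 0]

```text
time: 12.05
tool_pos: [0.4801, -0.1701, 0.054]
tool_rot: [-0.0, 0.806, 0.592, -0.0]
contact_force: [0.6, 0.4, -1.1]
gripper_width: 0.375
grasp_force: 60.5
```

servo_tool:
  motion: [-1, 0.016, -0.005, 0, 0, -1, 0.032, -0.01, 0, 0, -1, 0.032, -0.01, 0, 0]

```text
time: 12.42
tool_pos: [0.4801, -0.166, 0.054]
tool_rot: [-0.0, 0.806, 0.592, -0.0]
contact_force: [0.8, -0.1, -1.1]
gripper_width: 0.374
grasp_force: 60.5
```

servo_tool:
  motion: [-1, 0.012, -0.004, 0, 0, -1, 0.024, -0.008, 0, 0, -1, 0.024, -0.008, 0, 0]

```text
time: 12.8
tool_pos: [0.4806, -0.1634, 0.0544]
tool_rot: [0.001, 0.806, 0.592, 0.0]
contact_force: [1.2, -1.2, -2.3]
gripper_width: 0.375
grasp_force: 60.4
```

servo_tool:
  motion: [-1, 0.012, -0.004, 0, 0, -1, 0.024, -0.008, 0, 0, -1, 0.024, -0.008, 0, 0]

```text
time: 13.18
tool_pos: [0.4811, -0.1611, 0.0548]
tool_rot: [0.002, 0.806, 0.592, 0.0]
contact_force: [3.5, -4.0, -1.7]
gripper_width: 0.381
grasp_force: 60.2
```

servo_tool:
  motion: [-1, 0.012, -0.004, 0, 0, -1, 0.024, -0.008, 0, 0, -1, 0.024, -0.008, 0, 0]

```text
time: 13.55
tool_pos: [0.4817, -0.1586, 0.0552]
tool_rot: [0.003, 0.806, 0.592, 0.001]
contact_force: [5.3, -6.5, -3.2]
gripper_width: 0.379
grasp_force: 60.2
```

Sprung: it gives about 2.5 mm per 3 N. The sideways +x push says the nose rubs the -x side of the hole, so I shift +x by 3 mm.

servo_tool:
  motion: [-1, 0.004, 0.012, 0, 0, -1, 0.007, 0.024, 0, 0, -1, 0.007, 0.024, 0, 0]

```text
time: 13.92
tool_pos: [0.4829, -0.1574, 0.0541]
tool_rot: [0.0, 0.806, 0.592, -0.0]
contact_force: [-0.9, -4.5, -0.9]
gripper_width: 0.376
grasp_force: 60.4
```

Now the force is purely axial (4.5 N), so the nose is in the cup. Pressing further along +y.

servo_tool:
  motion: [-1, 0.02, -0.006, 0, 0, -1, 0.04, -0.012, 0, 0, -1, 0.067, -0.021, 0, 0, -1, 0.067, -0.021, 0, 0]

```text
time: 14.42
tool_pos: [0.4845, -0.15, 0.055]
tool_rot: [0.003, 0.806, 0.592, 0.001]
contact_force: [3.8, -7.9, -2.7]
gripper_width: 0.377
grasp_force: 60.2
```

Run:
```python
from h import *
togo(.4885,-.1465,.0540,-12.6)
```

```text
t 14.425 tcp [ 0.4845 -0.15    0.055 ] yaw -17.4 F [ 3.8 -7.9 -2.7] T [-1.43 -0.64 -0.39] w 0.377 g 60.2 units [0.038 0.023 0.009] -0.107 j6 -0.14
```

servo_tool:
  motion: [-1, 0.03, 0.015, 0, -0.03, -1, 0.045, 0.035, 0, -0.09, -1, 0.061, 0.06, 0, -0.15, -1, 0.061, 0.072, 0, -0.195, -1, 0.061, 0.072, 0, -0.195]

```text
time: 15.05
tool_pos: [0.4952, -0.1462, 0.0552]
tool_rot: [0.003, 0.758, 0.652, 0.0]
contact_force: [4.0, -9.8, -3.0]
gripper_width: 0.374
grasp_force: 60.1
```

Run:
```python
from h import *
togo(.5025,-.1455,.0540,0)
im,d=grab("scene")
save("scene7.png",im[160:270,260:370],6)
```

```text
t 15.05 tcp [ 0.4952 -0.1462  0.0552] yaw -8.6 F [ 4.  -9.8 -3. ] T [-1.55 -0.63 -0.36] w 0.374 g 60.1 units [0.015 0.059 0.01 ] -0.191 j6 -0.28
```

View pics/scene7.png

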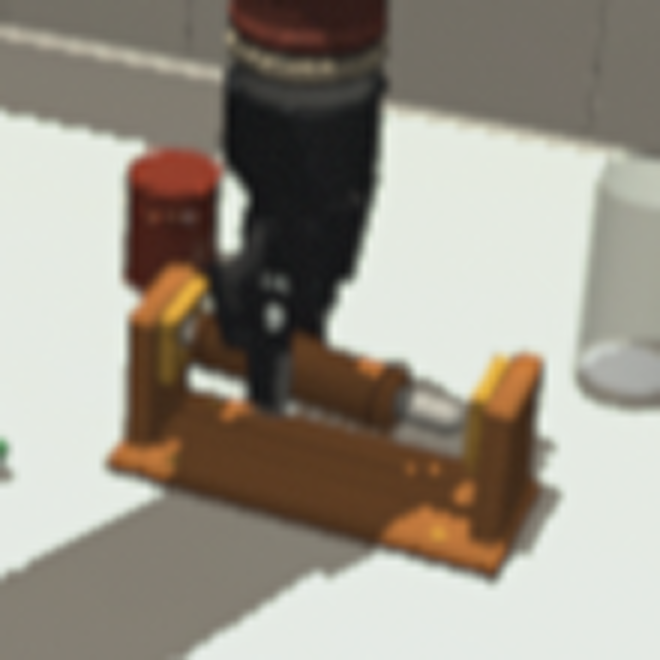

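The solid nose, tip at crop (468,415), is now between the cheeks just short of the -y cup, with the spring at about 10 N. Swinging it in line.

servo_tool:
  motion: [-1, 0.006, 0.03, 0, -0.05, -1, 0.012, 0.055, 0, -0.11, -1, 0.017, 0.085, 0, -0.171, -1, 0.017, 0.085, 0, -0.171]

```text
time: 15.6
tool_pos: [0.5044, -0.1454, 0.0547]
tool_rot: [0.002, 0.712, 0.702, -0.001]
contact_force: [0.8, -8.8, -1.9]
gripper_width: 0.377
grasp_force: 60.4
```

Run:
```python
from h import *
togo(.5045,-.1605,.0540,-0.9)
im,d=grab("scene")
save("scene8.png",im[160:270,260:370],6)
```

```text
t 15.6 tcp [ 0.5044 -0.1454  0.0547] yaw -0.8 F [ 0.8 -8.8 -1.9] T [-1.4  -0.13 -0.05] w 0.377 g 60.4 units [-0.126  0.002  0.006] 0.001 j6 -0.4
```

View pics/scene8.png

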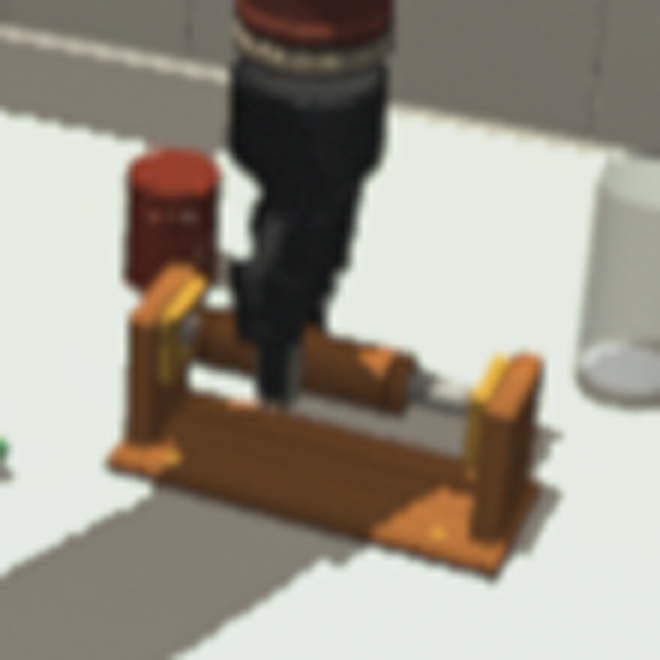

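Aligned in line with both cups and no side force. Easing -y so the solid nose enters its cup.

servo_tool:
  motion: [-1, -0.017, 0, 0, 0, -1, -0.034, 0, 0, 0, -1, -0.034, 0, 0, 0]

```text
time: 16.02
tool_pos: [0.5043, -0.1493, 0.0546]
tool_rot: [0.002, 0.713, 0.702, -0.0]
contact_force: [1.4, -7.9, -1.5]
gripper_width: 0.376
grasp_force: 60.4
```

servo_tool:
  motion: [-1, -0.012, 0, 0, 0, -1, -0.024, 0, 0, 0, -1, -0.024, 0, 0, 0]

```text
time: 16.4
tool_pos: [0.5042, -0.1518, 0.0546]
tool_rot: [0.001, 0.713, 0.702, -0.0]
contact_force: [1.7, -7.0, -1.4]
gripper_width: 0.377
grasp_force: 60.4
```

servo_tool:
  motion: [-1, -0.012, 0, 0, 0, -1, -0.024, 0, 0, 0, -1, -0.024, 0, 0, 0]

```text
time: 16.77
tool_pos: [0.5042, -0.1545, 0.0545]
tool_rot: [0.001, 0.713, 0.702, -0.0]
contact_force: [0.6, -6.4, -1.7]
gripper_width: 0.378
grasp_force: 60.4
```

servo_tool:
  motion: [-1, -0.01, 0, 0, 0, -1, -0.02, 0, 0, 0, -1, -0.02, 0, 0, 0]

```text
time: 17.15
tool_pos: [0.5041, -0.1556, 0.0545]
tool_rot: [0.0, 0.713, 0.702, 0.001]
contact_force: [2.6, -0.8, -0.0]
gripper_width: 0.375
grasp_force: 60.5
```

Contact came at 6.2 N of spring force, i.e. 9 mm compression. That matches the cup bottom (8 mm seated) and not the plate face (16 mm). Releasing.

servo_tool:
  motion: [-0.1, 0, 0, 0, 0, 0.2, 0, 0, 0, 0, 0.6, 0, 0, 0, 0, 1, 0, 0, 0, 0, 1, 0, 0, 0, 0]

```text
time: 17.77
tool_pos: [0.5035, -0.156, 0.054]
tool_rot: [-0.0, 0.713, 0.702, -0.0]
contact_force: [0.3, 0.5, -0.1]
gripper_width: 0.999
grasp_force: 0.0
```

servo_tool:
  motion: [1, 0, 0, 0, 0, 1, 0, 0, -0.2, 0, 1, 0, 0, -0.6, 0, 1, 0, 0, -1, 0, 1, 0, 0, -1, 0]

```text
time: 18.4
tool_pos: [0.5065, -0.1574, 0.1797]
tool_rot: [0.005, 0.713, 0.702, 0.002]
contact_force: [-0.2, -0.6, 0.4]
gripper_width: 0.994
grasp_force: 0.0
```

Run:
```python
from h import *
togo(.5045,-.1605,.0540,-0.9)
im,d=grab("scene");C=cloud("scene",d)
for l in("spindle_mid","tin","timer","tumbler"):
    for r in models.regions_of("scene",l):
        m=r["mask"]&(d>0);print(l,round(r["p"],2),np.round(np.median(C[m],0),3),np.percentile(C[m],[2,98],axis=0).round(3).tolist())
save("scene9.png",im[160:270,260:370],6)
```

```text
t 18.4 tcp [ 0.5065 -0.1574  0.1797] yaw -0.9 F [-0.2 -0.6  0.4] T [ 0.04  0.   -0.02] w 0.994 g 0.0 units [-0.022 -0.026  1.048] 0.0 j6 -0.43
spindle_mid 0.72 [0.394 0.052 0.023] [[0.368, -0.016, 0.009], [0.432, 0.12, 0.033]]
spindle_mid 0.57 [0.467 0.342 0.026] [[0.423, 0.306, 0.007], [0.513, 0.388, 0.034]]
tin 0.74 [ 0.646 -0.027  0.049] [[0.632, -0.05, -0.002], [0.746, 0.002, 0.072]]
timer 0.7 [0.65  0.328 0.026] [[0.632, 0.308, 0.001], [0.68, 0.366, 0.046]]
tumbler 0.94 [ 0.641 -0.288  0.077] [[0.631, -0.314, -0.001], [0.694, -0.259, 0.125]]
```

View pics/scene9.png

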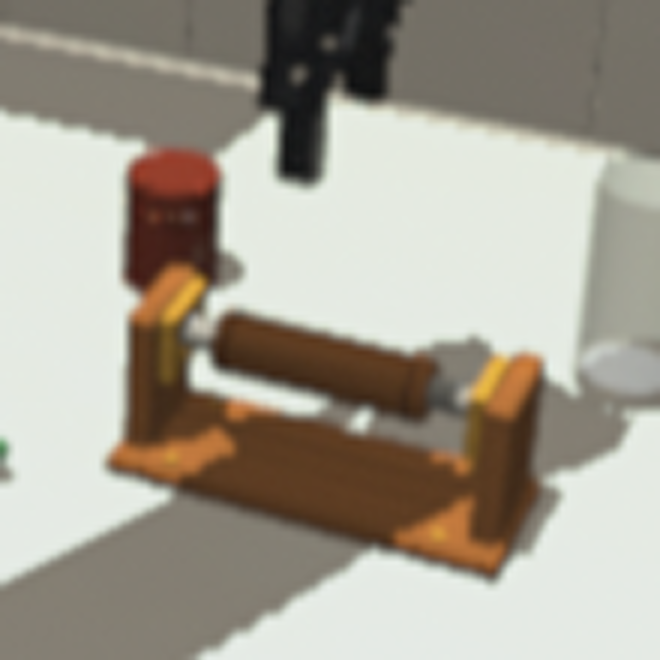

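The spindle hangs level with a nose in each cup, at (195,330) and (460,395), the gripper is clear above, and the bystanders haven't moved.

```bash
python3 -c "
from plant import job_done
print(job_done())"
```

```text
the job is handed in; nothing more can be done
None
```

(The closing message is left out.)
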